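# Put the thermometer wand into its charging dock

## Robot

A 7-joint arm with a two-finger parallel gripper is mounted at the origin on a cart in front of the work surface, level with it; the furniture and walls round the work are solid. World frame = base frame: x ahead of the robot, y to its left, z up, the work surface at z = 0. Lengths are in m, angles in rad, forces in N, time in s.
With the tool pointing down it reaches from about 0.425 to 0.925 m from the base axis. Payload 6.8 kg.
Tool frame: the origin (TCP) lies midway between the tips of the shut fingers; the grasp point (between the pads) lies 19 mm behind it (robot.grip_point_offset is the distance from the TCP to the grasp point, in m); z points along the fingers, y is the line along which they close (so a half turn about z gives the same grasp; the last joint's range is limited). The gripper opens to 88 mm and grips with 3 to 60 N. Pads are 20 mm wide; open, the fingers measure 115 mm over their backs; the gripper's body (75 mm by 178 mm) begins 61 mm behind the grasp point.
Start: joints at [-1.37, 0.477, 0.022, 1.555, -0.011, 1.109, -0.083], TCP at [0.205, 0.643, 0.223] pointing down, gripper open.
Joint ranges: [-2.96, 2.96], [-0.34, 2.1], [-1.41, 1.46], [0.24, 2.44], [-1.37, 4.51], [0.17, 1.92], [-2.96, 2.96]. Speed limits (rad/s): [2.39, 2.39, 3.14, 3.14, 3.14, 3.14, 3.14].

## Interface

Orientations are given as a rotation vector (axis times angle).
In Python, from rig import robot gives the robot as it stands.
- The arm moves only by the shell command python3 -m pendant 'ROWS' [OPENING]. ROWS is a JSON object of lists of equal length, an entry for each row: "dp": the shift along the tool's x, y, z as a fraction of full scale, a list of three; "twist": the turn, a rotation vector about the tool's x, y, z as a fraction of full scale, a list of three. In form: {"dp": [[dx, dy, dz], ...], "twist": [[wx, wy, wz], ...]}. A call has exactly 8 rows; each row is the pose to reach, as a shift and turn from the pose commanded when the call began, along the tool's axes at that moment; what a row does not reach only later rows make up. Full scale, the value 1, is 0.08 m for a shift and 45 degrees for a turn. A row lasts 1/8 s, in which the tool goes at most 62.5 mm and 10.7 degrees, less where a joint would pass 70% of its speed; a pose out of reach is approached as far as the arm can. A call with a number of a shift or a turn outside -1 to 1 is refused whole. A call with a gripper value outside its range is refused whole. OPENING is the opening, from 0 (shut) to 1 (fully open), set as the call begins (- or left out, the last holds). The fingers move at their own pace and stop on an object; the grip force is fixed at half the most. Time passes only in rows, so rows that repeat a pose let the fingers close, or fill a call up. It gives the time, the measured TCP pose, the force, the opening and the grip force at its end, in the units of the state.
- robot.get_state(): the state, without advancing time (a new reading comes with each control period).
- robot.camera(name): name is "side" or "top" or "wrist"; returns (picture, depth): 420x560x3 uint8, red, green, blue; 420x560 float32, m along the optical axis (not along the pixel's ray), 0 where there is no reading.
- robot.camera_info(name): a dict with "fx", "fy", "cx", "cy" (pixels), "world_from_camera" (4x4, takes a point from camera to world coordinates). Camera axes: x right, y up, looking along -z (the intrinsics and any distortion apply to the point x, -y, -z); pixel columns grow to the right and rows downward; lengths in m; the calibration is good to about 2 mm. A picture is of the moment at which its call begins: read the wrist's pose just before it. camera_info takes no time and is no camera call; for the wrist camera it gives the pose at the moment of the call.
- robot.close_job(): hands the job in; it is judged then, once.
Trained networks look in the newest picture that a camera, given by its name, has taken for a name from the list of things; names that differ only in an ending like _2 or _b are one class to them, and where a whole thing is asked for, a point or a joint stands for the part that bears it (a point fixed in the world has none). Each returns a list of dicts, best first, with "p" (0 to 1); they miss things now and then, are a little off and sometimes report something else, mostly with a low value. They report only what shows in the picture. A call takes as long as a camera call.
- robot.look_for(camera, thing): "xyz" ([x, y, z] in m, in the coordinates of the camera as it stood for that picture, good to about 4 mm: the middle of the surface that is visible of it).
- robot.spot_point(camera, thing): "xyz" ([x, y, z] in m, in the coordinates of the camera as it stood for that picture, good to about 4 mm: a listed point, or the origin of a listed thing).
The state is a dict: "time_s": time; "joint_pos": joint angles; "joint_vel": joint speeds; "tau": joint torques, N m; "position": TCP position; "orientation": TCP orientation; "force": force on the tool from outside, world axes, zero at the start; "wrist_torque": the same for the moment, N m; "width": finger opening in m; "grasp_force": force on a finger pad.
Only numpy, scipy, OpenCV 4.12 (cv2) and the standard library are available. Lean on these libraries where they do the work, as an engineer would, in place of code of your own. Each camera call takes 0.05 s, during which the arm holds its last target. There are 200 camera calls.

## Task

The rinsed food-thermometer wand hangs in the wooden drip rack. Lift it out and slide its steel rod down into the white charging dock, past the spring plunger in the side, gently but all the way until it bottoms on the sprung charging contact; leave it there upright, gripped by the plunger, and let go. Do not ram it, and leave the glass, mug and tub where they are.

Things in the scene. Friction and masses are not known exactly. Their poses are not given: they have to be found in the camera images.
- wand_grip (a point): Loose thermometer wand (150 g): centre of its black handle, a square bar 24 x 24 mm (sides along the point's x and y) and 80 mm long. Axis z points up along the wand. Below the handle is a 14 mm round steel rod, 85 mm long, so the rod's foot is 125 mm below this point; the handle's underside is 40 mm below it. The wand starts upright, hanging in the rack.
- wand_tip (a point): Foot of the wand's rod, on its axis. The last 12 mm of the rod taper from 14 mm to 9 mm diameter at the flat foot.
- rack: Fixed light wooden drip rack, 70 x 70 mm, 100 mm high; origin at the centre of its underside. A 17 mm round hole goes through the middle of its 10 mm thick top board; the wand's handle rests on the board and its rod hangs through. It stands left or right of the dock.
- dock_mouth (a point): Centre of the round hole (16.5 mm bore, 2 mm chamfer) in the top of the fixed white charging dock: a block 60 x 60 mm on a black 78 mm foot plate, top 80 mm above the worktop. The bore is vertical. Its x and y axes are along the block's sides; the plunger's barrel sticks out on the -x side.
- dock: The same dock; origin at the centre of its underside, z up. Pushing on after the rod has met the stop damages it: the forces between wand and dock, side walls and end stop added up, must not pass 36 N (the side alone takes about 15 N of this).
- plunger (a joint): Spring plunger in the dock's side: a 12 mm steel ball on the bore's wall 20 mm below the mouth, standing 5 mm into the bore. Value in m: 0 free, grows as it is pushed outward; spring about 2.4 N per mm. The rod pushes it back 2.5 to 4 mm and then slides against a light friction (2 to 8 N while it moves, fading to near nothing when it halts); riding over the ball takes about 3 to 8 N.
- contact (a joint): Sprung charging contact at the bottom of the bore. Value in m: 0 free, grows as pressed (0.6 N per mm); after 4 mm the rod's foot meets a hard stop. The stop's height is adjustable and not known beforehand: the foot bottoms 42 to 68 mm below the mouth. Home is felt as a steep rise of the push, 9 or 10 N over the push while sliding; it then stays down when released.
- glass: Clear drinking glass, 78 mm wide, 92 mm high, a bystander; origin at the centre of its underside.
- mug_1: White mug, 84 mm wide, 92 mm high, a bystander; origin at its underside.
- tub_1: Small white dairy tub, 72 mm wide, 71 mm high, a bystander; origin at its underside.

How it is judged:
By the outcome, as a careful person would: the job done as asked, in the order asked, and still so for the second after the job is handed in, with the robot touching nothing.
It also fails if it takes over 61 s, if anything falls off the work surface, if the arm or the gripper's body presses on something with over 40 N, if the wrist force passes 120 N, or if a joint passes its speed limit or range.

## Working session

There is one attempt and no reset: what is moved stays moved. The work goes in short steps, Python scripts to look and compute and a shell command to move; the robot and the scene stay as the last step left them, time stands still between calls to the robot, and variables do not carry over. Pictures are saved under pics/ and viewed, at most 10 in all, crops included, and the job is handed in when it is done.

```bash
mkdir -p pics
cat > h.py <<'E'
import numpy as np, cv2
from rig import robot
from scipy.spatial.transform import Rotation as R
def W(cam,p):
    T=np.array(robot.camera_info(cam)["world_from_camera"]); return T[:3,:3]@np.array(p)+T[:3,3]
def tcp():
    s=robot.get_state(); return np.array(s["position"]),R.from_rotvec(s["orientation"]).as_matrix(),s
def totool(d):
    p,M,s=tcp(); return M.T@np.array(d)/0.08
E
python3 - <<'E'
from h import *
p,M,s=tcp();print(p,M.round(3),s["time_s"],s["width"],s["force"])
ims=[]
for c in ["top","side"]:
    im,d=robot.camera(c); ims.append(im[:,:,::-1]); np.save(f"{c}.npy",d)
    for t in ["wand_grip","wand_tip","rack","dock_mouth","dock","glass","mug_1","tub_1"]:
        for r in robot.spot_point(c,t)[:2]: print(c,t,round(r["p"],2),W(c,r["xyz"]).round(4))
cv2.imwrite("pics/a.png",cv2.resize(np.vstack(ims),None,fx=.7,fy=.7)); 
print(robot.get_state()["time_s"])
E
```

```text
[0.20497925 0.64250428 0.22168124] [[-0.953  0.304 -0.   ]
 [ 0.304  0.953 -0.002]
 [-0.    -0.002 -1.   ]] 0.0 0.08777034896662815 [ 0.73378382 -0.54715073  0.39930681]
top wand_grip 0.51 [ 0.4979 -0.1661  0.1391]
top rack 0.67 [ 4.984e-01 -1.703e-01  4.000e-04]
top dock_mouth 0.61 [0.5281 0.2046 0.0804]
top dock 0.83 [0.5327 0.2086 0.0021]
top glass 0.91 [0.6584 0.0646 0.0013]
top mug_1 0.88 [ 0.6966 -0.029   0.0027]
top tub_1 0.79 [ 0.7115 -0.1429 -0.0018]
side wand_tip 0.78 [ 0.5017 -0.1653  0.0155]
side dock_mouth 0.76 [0.5314 0.2001 0.0797]
side dock 0.75 [ 0.5297  0.209  -0.0014]
side mug_1 0.74 [ 6.933e-01 -2.810e-02 -6.000e-04]
side mug_1 0.53 [0.6623 0.0598 0.0034]
side tub_1 0.68 [ 7.093e-01 -1.426e-01  5.000e-04]
side tub_1 0.45 [ 0.6606  0.0609 -0.0024]
0.9
```

View pics/a.png

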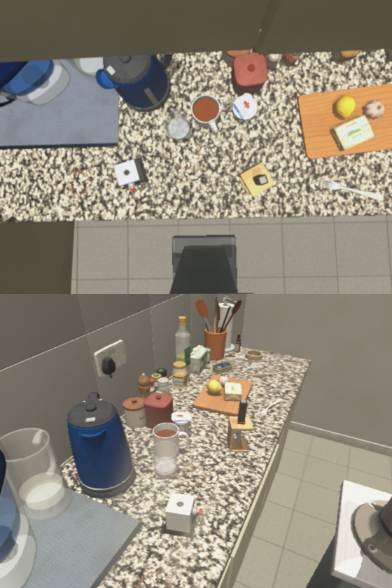

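The top view (stacked above the side view) shows the wand in the rack at about (260,180), the dock at (130,172), and the glass at (178,128). I'll refine positions and yaws from depth.

Run:
```python
from h import *
i=robot.camera_info("top");d=np.load("top.npy");T=np.array(i["world_from_camera"]);print(T[:3,3], i["fx"])
v,u=np.mgrid[:420,:560]
P=np.stack([(u-i["cx"])/i["fx"]*d,-(v-i["cy"])/i["fy"]*d,-d],-1)@T[:3,:3].T+T[:3,3]
def rect(n,c,z0,z1,r):
    m=(np.hypot(P[...,0]-c[0],P[...,1]-c[1])<r)&(P[...,2]>z0)&(P[...,2]<z1)
    q=P[m]; (x,y),wh,a=cv2.minAreaRect((q[:,:2]*1000).astype(np.float32))
    print(n,len(q),x,y,wh,a,"zmed",np.median(q[:,2]),q[:,:2].mean(0))
rect("wand",(.5,-.167),.165,.2,.04)
rect("rack",(.5,-.168),.085,.115,.07)
rect("dock",(.53,.205),.07,.09,.06)
im,_=robot.camera("top")
a=cv2.resize(im[220:300,330:410],(400,400),interpolation=3);b=cv2.resize(im[215:295,145:225],(400,400),interpolation=3)
cv2.imwrite("pics/b.png",np.hstack([a,b])[:,:,::-1])
```

```text
[ 0.51507748 -0.02029893  0.95934533] 438.44913448744074
wand 199 500.6792907714844 -164.98390197753906 (23.923919677734375, 24.346050262451172) 19.351728439331055 zmed 0.17968946134722819 [ 0.50068628 -0.1638217 ]
rack 1091 500.72540283203125 -165.64202880859375 (70.6337890625, 70.70237731933594) 27.8734188079834 zmed 0.10007240953886953 [ 0.50097759 -0.16262265]
dock 886 523.5648193359375 203.7498779296875 (71.57217407226562, 60.6070556640625) 15.678318977355957 zmed 0.07940739371703515 [0.52827569 0.20429809]
```

View pics/b.png

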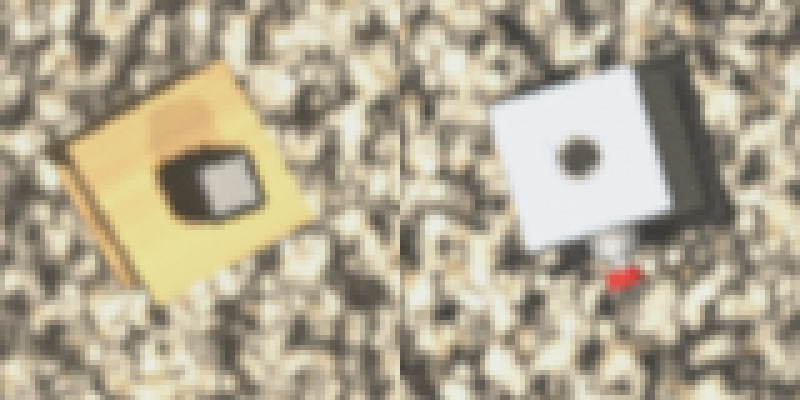

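```bash
python3 -m pendant '{"dp":[[-0.12,-0.12,-0.1],[-0.25,-0.25,-0.2],[-0.37,-0.37,-0.3],[-0.5,-0.5,-0.4],[-0.62,-0.62,-0.5],[-0.75,-0.75,-0.6],[-0.87,-0.87,-0.6],[-1,-1,-0.6]],"twist":[[0,0,0],[0,0,0],[0,0,0],[0,0,0],[0,0,0],[0,0,0],[0,0,0],[0,0,0]]}'
```

```text
time_s: 1.95
position: [0.2573, 0.5416, 0.2704]
orientation: [-0.483, -3.104, 0.0]
force: [0.3, 0.5, 0.2]
width: 0.0878
grasp_force: 0.0
```

Left panel: the black handle's top is at (232,185), turned about 15-19°. Right panel: the bore is at (578,157), with the red plunger end at (622,278).

```bash
Z='x'; python3 -m pendant '{"dp":[[-0.12,-0.12,0],[-0.25,-0.25,0],[-0.37,-0.37,0],[-0.5,-0.5,0],[-0.62,-0.62,0],[-0.75,-0.75,0],[-0.87,-0.87,0],[-1,-1,0]],"twist":[[0,0,0],[0,0,0],[0,0,0],[0,0,0],[0,0,0],[0,0,0],[0,0,0],[0,0,0]]}' | sed -n 2p
python3 -m pendant '{"dp":[[-0.12,-0.12,0],[-0.25,-0.25,0],[-0.37,-0.37,0],[-0.5,-0.5,0],[-0.62,-0.62,0],[-0.75,-0.75,0],[-0.87,-0.87,0],[-1,-1,0]],"twist":[[0,0,0],[0,0,0],[0,0,0],[0,0,0],[0,0,0],[0,0,0],[0,0,0],[0,0,0]]}' | sed -n 2p
python3 -m pendant '{"dp":[[-0.12,-0.12,0],[-0.25,-0.25,0],[-0.37,-0.37,0],[-0.5,-0.5,0],[-0.62,-0.62,0],[-0.75,-0.75,0],[-0.87,-0.87,0],[-1,-1,0]],"twist":[[0,0,0],[0,0,0],[0,0,0],[0,0,0],[0,0,0],[0,0,0],[0,0,0],[0,0,0]]}' | sed -n 2p
python3 - <<'E'
from h import *
# dock view on the way
im,d=robot.camera("wrist"); T=np.array(robot.camera_info("wrist")["world_from_camera"]); p,M,s=tcp()
print("cam in tool",(M.T@(T[:3,3]-p)).round(3)); 
for t in ["dock_mouth","dock"]:
    for r in robot.spot_point("wrist",t)[:2]: print(t,r["p"],W("wrist",r["xyz"]).round(4))
cv2.imwrite("pics/c.png",im[:,:,::-1]); np.save("wd.npy",d); np.save("wT.npy",T)
i=robot.camera_info("wrist"); print(i["fx"],i["fy"],i["cx"],i["cy"],s["time_s"])
E
```

```text
position: [0.3093, 0.4413, 0.2707]
position: [0.3612, 0.3407, 0.2707]
position: [0.4131, 0.2402, 0.2707]
cam in tool [ 0.067 -0.001 -0.163]
dock_mouth 0.63 [0.5263 0.2038 0.0821]
dock 0.84 [ 0.5278  0.2055 -0.0008]
293.0657623187861 293.0657623187861 280.57524705214695 210.82034205514873 5.0
```

View pics/c.png

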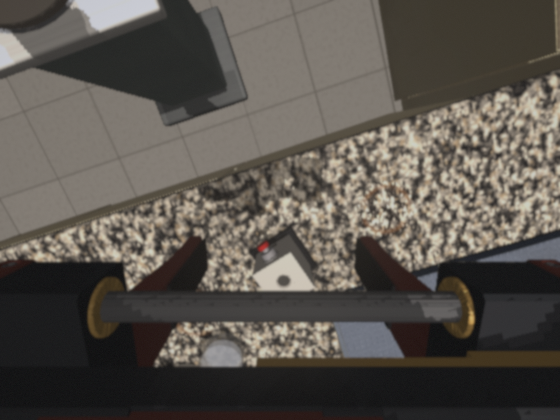

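The wrist picture shows the dock with its bore at about (284,281) and the plunger at (265,248). I'll compute the bore's world position from both cameras.

```bash
cat >> h.py <<'E'
def ray(i,T,u,v,z):
    d=T[:3,:3]@np.array([(u-i["cx"])/i["fx"],-(v-i["cy"])/i["fy"],-1]); return T[:3,3]+d*(z-T[2,3])/d[2]
def blob(im,u,v,r,thr):
    g=cv2.cvtColor(im,cv2.COLOR_RGB2GRAY)[v-r:v+r+1,u-r:u+r+1]; n,l,s,c=cv2.connectedComponentsWithStats((g<thr).astype(np.uint8))
    k=[(s[j,4],c[j]+[u-r,v-r]) for j in range(1,n)]; return sorted(k,key=lambda t:np.hypot(*(t[1]-[u,v])))[:2]
E
python3 - <<'E'
from h import *
im=cv2.imread("pics/c.png")[:,:,::-1].copy(); i=robot.camera_info("wrist");T=np.load("wT.npy")
for t in (100,130):
  for n,c in blob(im,284,281,9,t): print(n,c,ray(i,T,*c,.08))
im,_=robot.camera("top"); i=robot.camera_info("top");T=np.array(i["world_from_camera"])
for t in (130,160):
  for n,c in blob(im,180,246,7,t): print("top",n,c,ray(i,T,*c,.08))
E
python3 -m pendant '{"dp":[[-0.12,-0.12,0],[-0.25,-0.25,0],[-0.37,-0.37,0],[-0.5,-0.5,0],[-0.62,-0.62,0],[-0.75,-0.75,0],[-0.87,-0.87,0],[-1,-1,0]],"twist":[[0,0,0],[0,0,0],[0,0,0],[0,0,0],[0,0,0],[0,0,0],[0,0,0],[0,0,0]]}' | sed -n 2p
python3 -m pendant '{"dp":[[-0.07,-0.12,0],[-0.15,-0.25,0],[-0.22,-0.37,0],[-0.3,-0.5,0],[-0.37,-0.62,0],[-0.45,-0.75,0],[-0.52,-0.87,0],[-0.6,-1,0]],"twist":[[0,0,-0.1],[0,0,-0.2],[0,0,-0.3],[0,0,-0.4],[0,0,-0.5],[0,0,-0.6],[0,0,-0.7],[0,0,-0.8]]}' | sed -n 2,3p
python3 - <<'E'
from h import *
p,M,s=tcp(); print(M.round(3), totool([.5-p[0],-.165-p[1],0]))
E
```

```text
74 [283.2972973  280.24324324] [0.52868527 0.20373601 0.08      ]
103 [283.17475728 280.50485437] [0.52899944 0.20346429 0.08      ]
top 35 [180.45714286 246.08571429] [0.52795103 0.20560262 0.08      ]
top 45 [180.44444444 246.06666667] [0.52798992 0.20562825 0.08      ]
position: [0.465, 0.1397, 0.2706]
position: [0.4863, 0.0489, 0.2706]
orientation: [0.504, -3.101, -0.0]
[[-0.949 -0.317 -0.   ]
 [-0.317  0.949  0.   ]
 [ 0.     0.    -1.   ]] [ 6.83796783e-01 -2.58993663e+00 -9.88465850e-05]
```

```bash
python3 -m pendant '{"dp":[[0.03,-0.12,0],[0.06,-0.25,0],[0.1,-0.37,0],[0.13,-0.5,0],[0.16,-0.62,0],[0.19,-0.75,0],[0.22,-0.87,0],[0.26,-1,0]],"twist":[[0,0,0],[0,0,0],[0,0,0],[0,0,0],[0,0,0],[0,0,0],[0,0,0],[0,0,0]]}' | sed -n 2p
python3 -m pendant '{"dp":[[0.03,-0.12,0],[0.06,-0.25,0],[0.1,-0.37,0],[0.13,-0.5,0],[0.16,-0.62,0],[0.19,-0.75,0],[0.22,-0.87,0],[0.26,-1,0]],"twist":[[0,0,0],[0,0,0],[0,0,0],[0,0,0],[0,0,0],[0,0,0],[0,0,0],[0,0,0]]}' | sed -n 2p
python3 -m pendant '{"dp":[[0.03,-0.12,0],[0.06,-0.25,0],[0.09,-0.35,0],[0.12,-0.45,0],[0.14,-0.52,0],[0.16,-0.59,0],[0.16,-0.59,0],[0.16,-0.59,0]],"twist":[[0,0,0],[0,0,0],[0,0,0],[0,0,0],[0,0,0],[0,0,0],[0,0,0],[0,0,0]]}' | sed -n 2p
python3 - <<'E'
from h import *
im,d=robot.camera("wrist"); i=robot.camera_info("wrist"); T=np.array(i["world_from_camera"]); p,M,s=tcp()
for t in ["wand_grip"]:
    for r in robot.spot_point("wrist",t)[:2]: print(t,r["p"],W("wrist",r["xyz"]).round(4))
v,u=np.mgrid[:420,:560]
P=np.stack([(u-i["cx"])/i["fx"]*d,-(v-i["cy"])/i["fy"]*d,-d],-1)@T[:3,:3].T+T[:3,3]
for z0,z1,r in ((.172,.187,.035),(.09,.108,.06)):
    m=(np.hypot(P[...,0]-.5,P[...,1]+.165)<r)&(P[...,2]>z0)&(P[...,2]<z1); q=P[m]
    if len(q): print(len(q),cv2.minAreaRect((q[:,:2]*1000).astype(np.float32)),np.median(q[:,2]))
print(p,s["time_s"]); cv2.imwrite("pics/d.png",im[:,:,::-1])
E
```

```text
position: [0.4915, -0.0335, 0.2706]
position: [0.4969, -0.116, 0.2706]
position: [0.4995, -0.1639, 0.2706]
wand_grip 0.59 [ 0.4974 -0.1703  0.1462]
685 ((499.5748596191406, -164.9788818359375), (23.719064712524414, 23.583274841308594), 18.328693389892578) 0.18105380091273832
2679 ((500.09771728515625, -165.08628845214844), (70.44405364990234, 70.07881164550781), 28.236473083496094) 0.10111631221580031
[ 0.49952339 -0.16381909  0.27060365] 10.2
```

View pics/d.png

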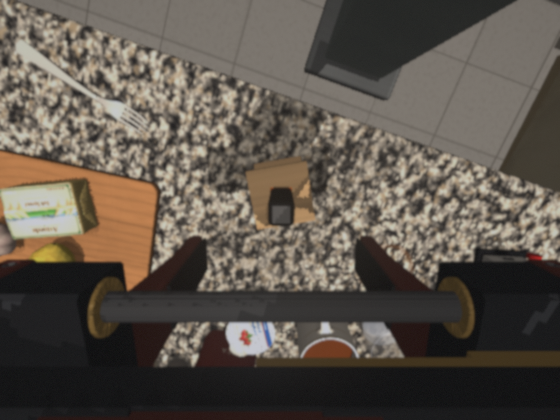

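The wand's dark top is at (281,210), squared to the tool and on the measured spot. Descending and gripping.

```bash
python3 -m pendant '{"dp":[[0,-0.01,0.12],[0,-0.01,0.25],[0,-0.01,0.37],[0,-0.01,0.5],[0,-0.01,0.62],[0,-0.01,0.75],[0,-0.01,0.87],[0,-0.01,1]],"twist":[[0,0,0],[0,0,0],[0,0,0],[0,0,0],[0,0,0],[0,0,0],[0,0,0],[0,0,0]]}' | sed -n 2,4p
python3 -m pendant '{"dp":[[0,0,0.12],[0,0,0.24],[0,0,0.36],[0,0,0.48],[0,0,0.6],[0,0,0.72],[0,0,0.82],[0,0,0.86]],"twist":[[0,0,0],[0,0,0],[0,0,0],[0,0,0],[0,0,0],[0,0,0],[0,0,0],[0,0,0]]}' | sed -n 2,4p
python3 -m pendant '{"dp":[[0,0,0],[0,0,0],[0,0,0],[0,0,0],[0,0,0],[0,0,0],[0,0,0],[0,0,0]],"twist":[[0,0,0],[0,0,0],[0,0,0],[0,0,0],[0,0,0],[0,0,0],[0,0,0],[0,0,0]]}' 0.1
```

```text
position: [0.4998, -0.1649, 0.19]
orientation: [-0.5, 3.101, 0.0]
force: [0.8, 0.7, -0.8]
position: [0.4995, -0.1649, 0.1213]
orientation: [0.5, -3.101, -0.0]
force: [0.3, -0.5, -0.8]
time_s: 13.25
position: [0.4997, -0.1648, 0.1218]
orientation: [0.5, -3.101, -0.0]
force: [-0.0, 0.7, 0.6]
width: 0.0239
grasp_force: 30.0
```

```bash
python3 -m pendant '{"dp":[[0,0,-0.05],[0,0,-0.15],[0,0,-0.3],[0,0,-0.45],[0,0,-0.6],[0,0,-0.75],[0,0,-0.9],[0,0,-1]],"twist":[[0,0,0],[0,0,0],[0,0,0],[0,0,0],[0,0,0],[0,0,0],[0,0,0],[0,0,0]]}' | sed -n 2,6p
python3 -m pendant '{"dp":[[0,0,-0.12],[0,0,-0.25],[0,0,-0.37],[-0.04,0.1,-0.45],[-0.08,0.2,-0.45],[-0.13,0.32,-0.45],[-0.18,0.44,-0.45],[-0.24,0.57,-0.45]],"twist":[[0,0,0],[0,0,0],[0,0,0],[0,0,0],[0,0,0],[0,0,0],[0,0,0],[0,0,0]]}'
python3 - <<'E'
from h import *
im,d=robot.camera("wrist"); cv2.imwrite("pics/e.png",im[:,:,::-1]); im,d=robot.camera("side"); cv2.imwrite("pics/f.png",im[:,:,::-1])
a=[cv2.imread(f"pics/{k}.png") for k in "ef"]; cv2.imwrite("pics/ef.png",cv2.resize(np.hstack(a),(800,300)))
E
```

```text
position: [0.4999, -0.165, 0.2028]
orientation: [-0.5, 3.101, -0.0]
force: [-0.5, -0.1, -1.2]
width: 0.0238
grasp_force: 30.0
time_s: 15.25
position: [0.5036, -0.1147, 0.2376]
orientation: [0.5, -3.101, -0.0]
force: [0.6, -0.3, -1.0]
width: 0.0237
grasp_force: 30.0
```

View pics/ef.png

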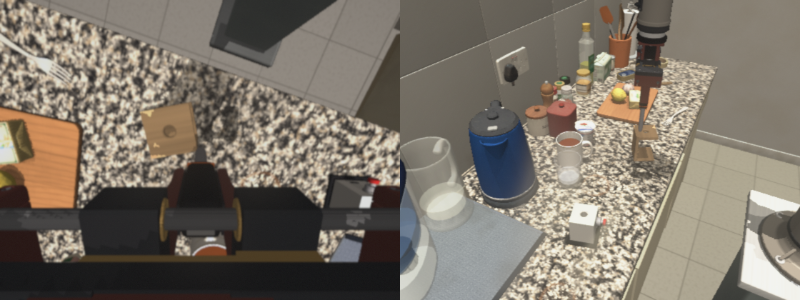

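The wrist half shows the rod at (200,150) clear of the rack hole. The side half shows the wand held upright at (642,110) above the rack.

```bash
python3 -m pendant '{"dp":[[-0.05,0.12,0],[-0.11,0.25,0],[-0.16,0.37,0],[-0.21,0.5,0],[-0.27,0.62,0],[-0.32,0.75,0],[-0.37,0.87,0],[-0.43,1,0]],"twist":[[0,0,0],[0,0,0],[0,0,0],[0,0,0],[0,0,0],[0,0,0],[0,0,0],[0,0,0]]}' | sed -n 2p
python3 -m pendant '{"dp":[[-0.05,0.12,0],[-0.11,0.25,0],[-0.16,0.37,0],[-0.21,0.5,0],[-0.27,0.62,0],[-0.32,0.75,0],[-0.37,0.87,0],[-0.43,1,0]],"twist":[[0,0,0],[0,0,0],[0,0,0],[0,0,0],[0,0,0],[0,0,0],[0,0,0],[0,0,0]]}' | sed -n 2p
python3 -m pendant '{"dp":[[-0.05,0.12,0],[-0.11,0.25,0],[-0.16,0.37,0],[-0.21,0.5,0],[-0.27,0.62,0],[-0.32,0.75,0],[-0.37,0.87,0],[-0.43,1,0]],"twist":[[0,0,0],[0,0,0],[0,0,0],[0,0,0],[0,0,0],[0,0,0],[0,0,0],[0,0,0]]}' | sed -n 2p
python3 -m pendant '{"dp":[[-0.03,0.1,0],[-0.06,0.2,0],[-0.08,0.28,0],[-0.1,0.35,0],[-0.1,0.35,0],[-0.1,0.35,0],[-0.1,0.35,0],[-0.1,0.35,0]],"twist":[[0,0,0],[0,0,0],[0,0,0],[0,0,0],[0,0,0],[0,0,0],[0,0,0],[0,0,0]]}' | sed -n 2,4p
python3 - <<'E'
from h import *
p,M,s=tcp(); print(p, totool([.5284-p[0],.2046-p[1],0]),s["time_s"])
a=[]
for c in ("wrist","side"):
    im,d=robot.camera(c); np.save(f"{c}2.npy",d); cv2.imwrite(f"pics/g_{c}.png",im[:,:,::-1])
    for t in ["wand_tip","dock_mouth"]:
        for r in robot.spot_point(c,t)[:1]: print(c,t,r["p"],W(c,r["xyz"]).round(4))
a=cv2.imread("pics/g_wrist.png")[120:360,160:480]; b=cv2.imread("pics/g_side.png")[180:360,160:400]
cv2.imwrite("pics/g.png",np.hstack([cv2.resize(a,(400,300)),cv2.resize(b,(400,300))]))
np.save("wT2.npy",robot.camera_info("wrist")["world_from_camera"])
E
```

```text
position: [0.5112, -0.0282, 0.2378]
position: [0.5188, 0.0585, 0.2379]
position: [0.5263, 0.1453, 0.2379]
position: [0.5251, 0.1735, 0.2379]
orientation: [-0.499, 3.102, 0.0]
force: [0.6, -0.2, -2.4]
[0.52506882 0.173521   0.23786968] [-1.61418803e-01  3.55809440e-01  8.17896567e-06] 19.35
wrist wand_tip 0.71 [0.526  0.176  0.1331]
wrist dock_mouth 0.96 [0.5236 0.2065 0.0797]
side wand_tip 0.59 [0.5309 0.1717 0.1312]
side dock_mouth 0.79 [0.5286 0.2022 0.0783]
```

View pics/g.png

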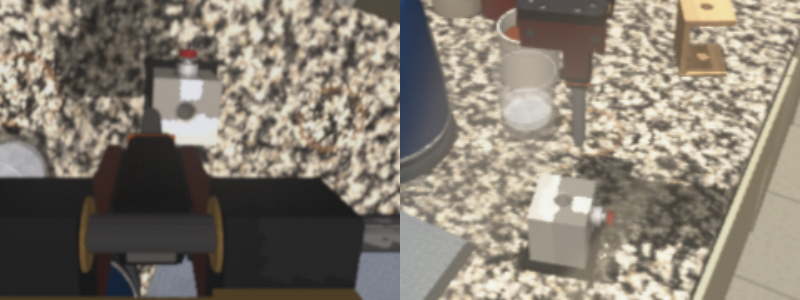

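In the left (wrist) panel the bore is at about (185,110) and the rod foot at (150,112). The side panel shows the rod upright above the dock.

Run:
```python
from h import *
im=cv2.imread("pics/g_wrist.png")[:,:,::-1].copy(); i=robot.camera_info("wrist");T=np.load("wT2.npy")
def proj(i,T,p):
    q=np.linalg.inv(T)@np.append(p,1); return i["cx"]+i["fx"]*q[0]/-q[2], i["cy"]-i["fy"]*q[1]/-q[2]
for t in (90,110,130):
  for n,c in blob(im,308,208,10,t)[:1]: print(t,n,c,ray(i,T,*c,.08))
a=proj(i,T,[.52507,.17352,.1319]); print("tip pred",a)
js=robot.camera_info("side");Ts=np.array(js["world_from_camera"]); b=proj(js,Ts,[.52507,.17352,.1319]); m=proj(js,Ts,[.5285,.2042,.08]); print("side tip, mouth pred",b,m)
si=cv2.imread("pics/g_side.png").copy()
def crop(im,c,r): u,v=map(round,c); o=cv2.resize(im[v-r:v+r,u-r:u+r],(400,400),interpolation=0); k=400/(2*r); cv2.drawMarker(o,(int((c[0]-u+r+.5)*k),int((c[1]-v+r+.5)*k)),(0,0,255),0,14,1); return o
cv2.imwrite("pics/h.png",np.hstack([crop(im[:,:,::-1],a,30),crop(si,b,25)]))
g=cv2.cvtColor(si,cv2.COLOR_BGR2RGB)
for n,c in blob(g,round(m[0]),round(m[1]),8,130): print("side bore",n,c,ray(js,Ts,*c,.08))
```

```text
90 35 [310.25714286 206.45714286] [0.52445417 0.20726061 0.08      ]
110 135 [308.22962963 208.34074074] [0.52723109 0.20582331 0.08      ]
130 173 [308.13872832 208.19075145] [0.52709873 0.20566735 0.08      ]
tip pred (np.float64(281.8660324884875), np.float64(209.14183711838805))
side tip, mouth pred (np.float64(267.46715890153945), np.float64(266.47224355421605)) (np.float64(257.66673871000205), np.float64(298.26304377149137))
```

View pics/h.png

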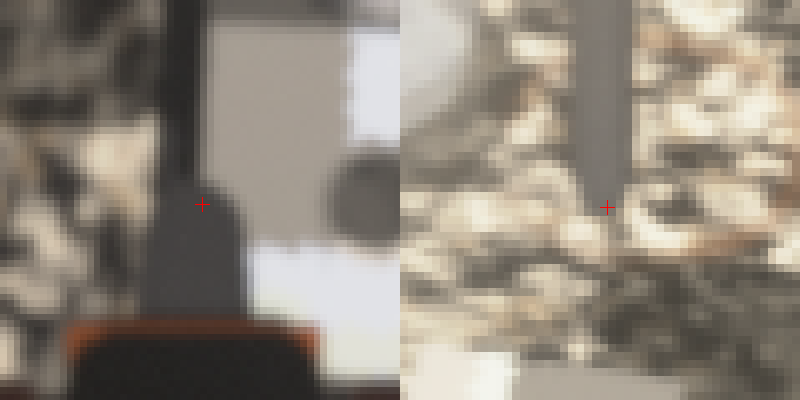

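```bash
python3 -m pendant '{"dp":[[-0.04,0.02,0.1],[-0.08,0.05,0.2],[-0.12,0.07,0.3],[-0.16,0.1,0.4],[-0.16,0.1,0.5],[-0.16,0.1,0.5],[-0.16,0.1,0.5],[-0.16,0.1,0.5]],"twist":[[0,0,0],[0,0,0],[0,0,0],[0,0,0],[0,0,0],[0,0,0],[0,0,0],[0,0,0]]}' | sed -n 2,4p
python3 - <<'E'
from h import *
p,M,s=tcp(); print(p,s["time_s"])
foot=p-[0,0,.106]; a=[]
def proj(i,T,p):
    q=np.linalg.inv(T)@np.append(p,1); return i["cx"]+i["fx"]*q[0]/-q[2], i["cy"]-i["fy"]*q[1]/-q[2]
for c,r in (("wrist",36),("side",25)):
    i=robot.camera_info(c);T=np.array(i["world_from_camera"]);im,d=robot.camera(c); cv2.imwrite(f"pics/k_{c}.png",im[:,:,::-1])
    f=proj(i,T,foot);m=proj(i,T,[.528,.2053,.08]); print(c,"foot",f,"mouth",m)
    for t in (90,110,130,150):
        for n,cc in blob(im,round(m[0]),round(m[1]),10,t)[:1]: print(t,n,cc,ray(i,T,*cc,.08))
    u,v=round((f[0]+m[0])/2),round((f[1]+m[1])/2);k=400/(2*r)
    o=cv2.resize(im[v-r:v+r,u-r:u+r,::-1],(400,400),interpolation=0)
    for q,col in((f,(0,0,255)),(m,(0,255,0))): cv2.drawMarker(o,(int((q[0]-u+r+.5)*k),int((q[1]-v+r+.5)*k)),col,0,14,1)
    a.append(o)
cv2.imwrite("pics/k.png",np.hstack(a))
E
```

```text
position: [0.5349, 0.1854, 0.1982]
orientation: [-0.499, 3.101, 0.0]
force: [-0.8, -0.3, -2.4]
[0.53488946 0.1853759  0.19824202] 20.65
wrist foot (np.float64(282.09316043003554), np.float64(209.0973973694958)) mouth (np.float64(303.37383401735684), np.float64(205.74931975141098))
90 53 [305.66037736 202.69811321] [0.52437938 0.2064156  0.08      ]
110 183 [303.66120219 205.59016393] [0.52775877 0.205516   0.08      ]
130 232 [303.43965517 205.83189655] [0.52805883 0.20538953 0.08      ]
150 310 [303.15806452 206.17741935] [0.5284771  0.20524157 0.08      ]
side foot (np.float64(259.4254945410028), np.float64(284.7719695858845)) mouth (np.float64(257.62016030036733), np.float64(298.82073127287117))
150 50 [256.82 299.78] [0.5282519 0.207738  0.08     ]
```

View pics/k.png

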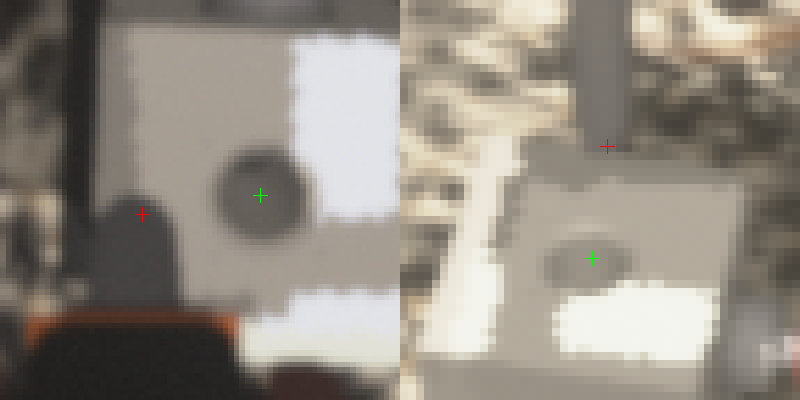

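Both views agree: the bore sits about 22 mm further along tool y, target ≈ (0.5275, 0.2065). Moving over it and entering the chamfer.

```bash
python3 -m pendant '{"dp":[[0,0.1,0],[0,0.2,0],[0.005,0.28,0],[0.005,0.28,0.05],[0.005,0.28,0.1],[0.005,0.28,0.15],[0.005,0.28,0.2],[0.005,0.28,0.25]],"twist":[[0,0,0],[0,0,0],[0,0,0],[0,0,0],[0,0,0],[0,0,0],[0,0,0],[0,0,0]]}'
python3 - <<'E'
from h import *
p,M,s=tcp(); print(p,s["force"],s["wrist_torque"])
E
```

```text
time_s: 21.75
position: [0.5273, 0.2064, 0.1775]
orientation: [0.499, -3.102, 0.0]
force: [0.1, 0.7, -1.4]
width: 0.024
grasp_force: 30.0
[0.52729164 0.20635876 0.17751705] [ 0.14938352  0.66770407 -1.4498525 ] [ 0.0773206   0.06174104 -0.02416697]
```

```bash
python3 -m pendant '{"dp":[[0,0,0.01],[0,0,0.02],[0,0,0.03],[0,0,0.04],[0,0,0.05],[0,0,0.06],[0,0,0.07],[0,0,0.08]],"twist":[[0,0,0],[0,0,0],[0,0,0],[0,0,0],[0,0,0],[0,0,0],[0,0,0],[0,0,0]]}'|sed -n 2,4p
python3 -m pendant '{"dp":[[0,0,0.01],[0,0,0.02],[0,0,0.03],[0,0,0.04],[0,0,0.05],[0,0,0.06],[0,0,0.07],[0,0,0.08]],"twist":[[0,0,0],[0,0,0],[0,0,0],[0,0,0],[0,0,0],[0,0,0],[0,0,0],[0,0,0]]}'|sed -n 2,4p
```

```text
position: [0.5273, 0.2065, 0.1714]
orientation: [-0.5, 3.102, 0.0]
force: [0.4, 0.4, -1.8]
position: [0.5277, 0.2067, 0.1652]
orientation: [-0.5, 3.101, 0.0]
force: [1.2, 0.6, 0.3]
```

```bash
python3 -m pendant '{"dp":[[0,0,0.01],[0,0,0.02],[0,0,0.03],[0,0,0.04],[0,0,0.05],[0,0,0.06],[0,0,0.07],[0,0,0.08]],"twist":[[0,0,0],[0,0,0],[0,0,0],[0,0,0],[0,0,0],[0,0,0],[0,0,0],[0,0,0]]}'|sed -n 2,4p
python3 -m pendant '{"dp":[[0,0,0.01],[0,0,0.02],[0,0,0.03],[0,0,0.04],[0,0,0.05],[0,0,0.06],[0,0,0.07],[0,0,0.08]],"twist":[[0,0,0],[0,0,0],[0,0,0],[0,0,0],[0,0,0],[0,0,0],[0,0,0],[0,0,0]]}'|sed -n 2,7p
```

```text
position: [0.5277, 0.2067, 0.1588]
orientation: [-0.5, 3.101, 0.0]
force: [4.4, 1.4, 1.4]
position: [0.5278, 0.2067, 0.1523]
orientation: [-0.5, 3.1, 0.0]
force: [5.7, 1.3, -0.2]
width: 0.024
grasp_force: 30.0
```

```bash
python3 -m pendant '{"dp":[[0,0,0.01],[0,0,0.02],[0,0,0.03],[0,0,0.04],[0,0,0.05],[0,0,0.06],[0,0,0.065],[0,0,0.07]],"twist":[[0,0,0],[0,0,0],[0,0,0],[0,0,0],[0,0,0],[0,0,0],[0,0,0],[0,0,0]]}'|sed -n 2,4p
python3 -m pendant '{"dp":[[0,0,0.005],[0,0,0.01],[0,0,0.015],[0,0,0.02],[0,0,0.025],[0,0,0.03],[0,0,0.035],[0,0,0.035]],"twist":[[0,0,0],[0,0,0],[0,0,0],[0,0,0],[0,0,0],[0,0,0],[0,0,0],[0,0,0]]}'|sed -n 1,7p
```

```text
position: [0.5278, 0.2067, 0.1468]
orientation: [-0.5, 3.1, 0.0]
force: [5.5, 1.0, 1.7]
time_s: 27.75
position: [0.5278, 0.2067, 0.1439]
orientation: [-0.5, 3.101, 0.0]
force: [4.7, 2.2, -0.2]
width: 0.0239
grasp_force: 30.0
```

```bash
python3 -m pendant '{"dp":[[0,0,0.004],[0,0,0.008],[0,0,0.012],[0,0,0.016],[0,0,0.02],[0,0,0.024],[0,0,0.027],[0,0,0.03]],"twist":[[0,0,0],[0,0,0],[0,0,0],[0,0,0],[0,0,0],[0,0,0],[0,0,0],[0,0,0]]}'|sed -n 2,4p
```

```text
position: [0.5277, 0.2067, 0.1416]
orientation: [-0.5, 3.1, 0.0]
force: [5.1, 0.4, 0.4]
```

```bash
python3 -m pendant '{"dp":[[0,0,0.004],[0,0,0.008],[0,0,0.012],[0,0,0.016],[0,0,0.02],[0,0,0.024],[0,0,0.027],[0,0,0.03]],"twist":[[0,0,0],[0,0,0],[0,0,0],[0,0,0],[0,0,0],[0,0,0],[0,0,0],[0,0,0]]}'|sed -n 2,4p
```

```text
position: [0.5278, 0.2067, 0.1392]
orientation: [-0.5, 3.1, 0.0]
force: [5.6, 1.0, 0.3]
```

```bash
python3 -m pendant '{"dp":[[0,0,0.004],[0,0,0.008],[0,0,0.012],[0,0,0.016],[0,0,0.02],[0,0,0.024],[0,0,0.027],[0,0,0.03]],"twist":[[0,0,0],[0,0,0],[0,0,0],[0,0,0],[0,0,0],[0,0,0],[0,0,0],[0,0,0]]}'|sed -n 2,4p
```

```text
position: [0.5278, 0.2067, 0.1368]
orientation: [-0.499, 3.1, 0.0]
force: [5.7, 1.5, -0.2]
```

```bash
python3 -m pendant '{"dp":[[0,0,0.004],[0,0,0.008],[0,0,0.012],[0,0,0.016],[0,0,0.02],[0,0,0.024],[0,0,0.027],[0,0,0.03]],"twist":[[0,0,0],[0,0,0],[0,0,0],[0,0,0],[0,0,0],[0,0,0],[0,0,0],[0,0,0]]}'|sed -n 2,4p
```

```text
position: [0.5278, 0.2067, 0.1344]
orientation: [-0.499, 3.1, 0.0]
force: [5.4, 0.8, 0.4]
```

```bash
python3 -m pendant '{"dp":[[0,0,0.004],[0,0,0.008],[0,0,0.012],[0,0,0.016],[0,0,0.02],[0,0,0.024],[0,0,0.027],[0,0,0.03]],"twist":[[0,0,0],[0,0,0],[0,0,0],[0,0,0],[0,0,0],[0,0,0],[0,0,0],[0,0,0]]}'|sed -n 1,4p
```

```text
time_s: 32.75
position: [0.5278, 0.2067, 0.1321]
orientation: [-0.499, 3.1, 0.0]
force: [5.2, 0.8, 1.8]
```

```bash
python3 -m pendant '{"dp":[[0,0,0.004],[0,0,0.008],[0,0,0.012],[0,0,0.016],[0,0,0.02],[0,0,0.023],[0,0,0.025],[0,0,0.027]],"twist":[[0,0,0],[0,0,0],[0,0,0],[0,0,0],[0,0,0],[0,0,0],[0,0,0],[0,0,0]]}'|sed -n 1,4p
```

```text
time_s: 33.75
position: [0.5279, 0.2067, 0.1301]
orientation: [-0.499, 3.1, 0.001]
force: [4.7, 1.5, 3.9]
```

```bash
python3 -m pendant '{"dp":[[0,0,0.002],[0,0,0.004],[0,0,0.006],[0,0,0.008],[0,0,0.01],[0,0,0.012],[0,0,0.013],[0,0,0.014]],"twist":[[0,0,0],[0,0,0],[0,0,0],[0,0,0],[0,0,0],[0,0,0],[0,0,0],[0,0,0]]}'|sed -n 1,4p
```

```text
time_s: 34.75
position: [0.5279, 0.2067, 0.1296]
orientation: [-0.499, 3.1, 0.001]
force: [3.2, 0.3, 9.9]
```

```bash
python3 -m pendant '{"dp":[[0,0,0.001],[0,0,0.002],[0,0,0.003],[0,0,0.004],[0,0,0.004],[0,0,0.004],[0,0,0.004],[0,0,0.004]],"twist":[[0,0,0],[0,0,0],[0,0,0],[0,0,0],[0,0,0],[0,0,0],[0,0,0],[0,0,0]]}'|sed -n 1,4p
```

```text
time_s: 35.75
position: [0.5279, 0.2067, 0.1294]
orientation: [-0.499, 3.1, 0.001]
force: [3.9, 1.0, 10.7]
```

Force jumped about 10 N with almost no travel, so the foot is home (≈56.6 mm deep). Releasing and checking.

```bash
python3 -m pendant '{"dp":[[0,0,0],[0,0,0],[0,0,0],[0,0,0],[0,0,0],[0,0,0],[0,0,0],[0,0,0]],"twist":[[0,0,0],[0,0,0],[0,0,0],[0,0,0],[0,0,0],[0,0,0],[0,0,0],[0,0,0]]}' 0.8
python3 -m pendant '{"dp":[[0,0,-0.05],[0,0,-0.15],[0,0,-0.3],[0,0,-0.45],[0,0,-0.6],[0,0,-0.75],[0,0,-0.9],[0,0,-1]],"twist":[[0,0,0],[0,0,0],[0,0,0],[0,0,0],[0,0,0],[0,0,0],[0,0,0],[0,0,0]]}'
python3 -m pendant '{"dp":[[0,0,-0.1],[0,0,-0.2],[0,0,-0.3],[0,0,-0.4],[0,0,-0.5],[0,0,-0.5],[0,0,-0.5],[0,0,-0.5]],"twist":[[0,0,0],[0,0,0],[0,0,0],[0,0,0],[0,0,0],[0,0,0],[0,0,0],[0,0,0]]}'
python3 - <<'E'
from h import *
b,_=robot.camera("side"); i=robot.camera_info("wrist");T=np.array(i["world_from_camera"]);im,d=robot.camera("wrist")
v,u=np.mgrid[:420,:560]
P=np.stack([(u-i["cx"])/i["fx"]*d,-(v-i["cy"])/i["fy"]*d,-d],-1)@T[:3,:3].T+T[:3,3]
m=(np.hypot(P[...,0]-.528,P[...,1]-.2067)<.025)&(P[...,2]>.165)&(P[...,2]<.22); q=P[m]; print(len(q),np.median(q[:,2]),q[:,:2].mean(0))
cv2.imwrite("pics/z.png",np.hstack([cv2.resize(b[180:360,160:400],(400,300)),cv2.resize(im,(400,300))])[:,:,::-1])
E
```

```text
time_s: 36.75
position: [0.5273, 0.2065, 0.1283]
orientation: [0.5, -3.102, -0.0]
force: [-0.1, 0.8, 0.7]
width: 0.0703
grasp_force: 0.0
time_s: 37.75
position: [0.5275, 0.2066, 0.2092]
orientation: [-0.5, 3.101, 0.0]
force: [0.4, 0.4, -0.4]
width: 0.07
grasp_force: 0.0
time_s: 38.75
position: [0.527, 0.2064, 0.2479]
orientation: [0.5, -3.101, 0.0]
force: [-0.2, 0.2, -0.2]
width: 0.0702
grasp_force: 0.0
972 0.18867929259951183 [0.52654023 0.20473576]
```

View pics/z.png

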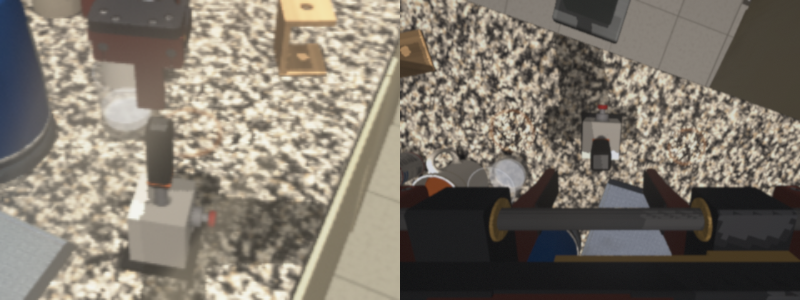

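The wand stands upright in the dock at (158,150) in the side half, free of the gripper. Its top is at z = 0.1887 m (0.188 expected), and the glass is unmoved.

```bash
python3 -c "
from rig import robot
print(robot.close_job())"
```

```text
the job is handed in; nothing more can be done
None
```

The wand is docked upright and let go: the push rose about 10 N as the rod bottomed about 57 mm below the mouth, it stayed down after release, no glass, mug or tub was touched, and the job was handed in at about 39 s.

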